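Clean the deck corner and register the vial block

TASK

First clean the corner of the metal deck: press the spray cap of the brown bottle clipped to the deck fully down and let it spring back up. Then set the aluminium vial block upright and flat on the deck with its long side along the long stop, press it home into the corner against both stops, and finish while still holding it pressed firmly against both of them. Leave the round tin beside the block and the timer where they are.

Things in the scene. Friction and masses are not known exactly. Their poses are not given: they have to be found in the camera images.
- deck: Registration deck fixed to the table: bare aluminium plate, 160 x 160 mm, 10 mm thick, with a 75 x 75 mm tab at its +x -y corner carrying the spray bottle. Origin at the centre of the 160 mm plate's underside, on the table; z up. On its top two steel stops form a corner open to -x and +y of the deck frame. Deck and stops are ground smooth and slippery (friction about 0.2). The deck's place and yaw vary; it cannot move.
- long_stop: Steel bar on the deck, 14 (x) x 115 (y) x 18 mm high. Origin at the centre of its underside, at (57, 12.5, 10) mm in the deck frame, same axes as the deck. The block's long side goes against its -x face, the plane x = +50 mm of the deck frame.
- short_stop: Steel bar on the deck, 95 (x) x 14 (y) x 18 mm high. Origin at the centre of its underside, at (-2.5, -57, 10) mm in the deck frame, same axes as the deck. The block's short end goes against its +y face, the plane y = -50 mm of the deck frame. A block home in the corner has its origin at (25, -5, 10) mm in the deck frame, its y axis along the deck's y axis either way round.
- vial_block: Loose aluminium block with six drilled wells (14 mm wide, 30 mm deep) in its top, 50 (x) x 90 (y) x 50 mm high, 0.3 to 0.5 kg, standing on the table. Origin at the centre of its underside, z up. Grip it across its 50 mm width, in the upper 30 mm so that the fingers pass over the 18 mm high stops.
- spray_cap (a joint): Travel of the spray bottle's sprung cap: 0 = up, 0.006 m = fully down. The spring needs about 2 N to start and 6 N at full travel, and lifts the cap again when released.
- spray_top (a point): Centre of the top face of the white spray cap, a 27 mm wide, 18 mm high cylinder on a small fixed brown bottle (46 mm wide), which stands on the deck's tab beyond the corner, at (100, -115) mm in the deck frame. The top is about 140 mm above the table when the cap is up; press it straight down.
- septa_tin: Round white tin, 66 mm across, 26 mm high, a bystander standing to the right of the block. Origin at the centre of its underside.
- timer: Small white laboratory timer, 66 x 66 x 19 mm, a bystander lying on the table at the front left corner of the tall instrument cabinet, which fills the table from about x = 0.55, y = 0.10 to the back and right: keep the arm clear of it, and draw back towards the base before going from the bottle to the block. Origin at the centre of its underside.

How it is judged:
By the outcome, as a careful person would: the job done as asked, in the order asked, and still so for the second after the job is handed in, while the arm keeps its last pose, push and grip.
It also fails if it takes over 56 s, if anything falls off the work surface, if the arm or the gripper's body presses on something with over 40 N, if the wrist force passes 120 N, or if a joint passes its speed limit or range.

ROBOT

A 6-joint arm with a two-finger parallel gripper is mounted at the origin on a cart in front of the work surface, level with it; the furniture and walls round the work are solid. World frame = base frame: x ahead of the robot, y to its left, z up, the work surface at z = 0. Lengths are in m, angles in degrees, forces in N, time in s.
With the tool pointing down it reaches from about 0.35 to 0.875 m from the base axis. Payload 4.2 kg.
Tool frame: the origin (TCP) lies midway between the tips of the shut fingers; the grasp point (between the pads) lies 19 mm behind it; z points along the fingers, y is the line along which they close (so a half turn about z gives the same grasp; the last joint's range is limited). The gripper opens to 87 mm and grips with 3 to 60 N. Pads are 19 mm wide; open, the fingers measure 117 mm over their backs; the gripper's body (75 mm by 190 mm) begins 51 mm behind the grasp point.
Start: joints at [85.176, 22.042, 0.453, 0, -68.411, -14.817], TCP at [0.21, 0.589, 0.223] pointing down, gripper open.
Joint ranges: [-179.83, 179.83], [-69.29, 118.12], [-61.27, 80.66], [-181.25, 117.63], [-171.15, -9.14], [-177.46, 177.46]. Speed limits (degrees/s): [159.86, 159.86, 180, 180, 180, 180].

INTERFACE

Orientations are given as [roll, pitch, yaw] about the fixed x, y, z axes, in that order (R = Rz(yaw) Ry(pitch) Rx(roll)).
In Python, from workcell import env gives the robot as it stands. The module is installed in compiled form; this text tells all that it offers. Calls block until the motion is done:
- env.goto(position, orientation): joint-space move of the TCP to a pose.
- env.move_straight(position, rotation=None, rate=0.15, force_limit=None): straight line of the TCP; rotation=None keeps the orientation; rate is the mean speed in m/s. With force_limit (N) it stops when the force on the tool has changed by that much, and returns True; else False.
- env.set_joints(angles): joint-space move.
- env.gripper_to(opening, grasp_force=None): opening from 0.0 (shut) to 1.0 (fully open); grasp_force is the grip in N (None keeps the last); returns when the fingers have stopped.
- env.dwell(seconds).
- env.inverse_kinematics(position, orientation): joint angles nearest the present ones, or None.
- env.read_state(): the state.
- env.grab_frame(name): name is "scene" or "top" or "wrist"; returns a dict with "image" (384x512x3 uint8, blue, green, red), "fx", "fy", "cx", "cy" (pixels), "position" and "orientation" of the camera in the world. Camera axes: x right, y up, looking along -z (the intrinsics and any distortion apply to the point x, -y, -z); pixel columns grow to the right and rows downward; lengths in m; the calibration is good to about 2 mm. A picture is of the moment at which its call begins. There is no depth.
A pose or a line that the arm cannot do raises env.Unreachable and nothing moves.
- env.close_job(): hands the job in; it is judged then, once.
Trained networks look in a picture, given as the dict that the camera call returned (one of the last four; its "shot" number tells which), for a name from the list of things; names that differ only in an ending like _2 or _b are one class to them, and where a whole thing is asked for, a point or a joint stands for the part that bears it (a point fixed in the world has none). Each returns a list of dicts, best first, with "score" (0 to 1); they miss things now and then, are a little off and sometimes report something else, mostly with a low value. They report only what shows in the picture. A call takes as long as a camera call.
- env.search_frame(picture, thing): "xyz" ([x, y, z] in m, in world coordinates, good to about 4 mm: the middle of the surface that is visible of it).
- env.trace(picture, thing): "mask" (384x512 bool, what is visible of it).
The state is a dict: "clock": time; "joint_positions": joint angles; "qvel": joint speeds; "joint_torque": joint torques, N m; "position": TCP position; "tool_rot": TCP orientation; "force": force on the tool from outside, world axes, zero at the start; "wrist_torque": the same for the moment, N m; "opening": opening from 0.0 (shut) to 1.0 (fully open); "finger_force": force on a finger pad.
Only numpy, scipy, OpenCV 4.12 (cv2) and the standard library are available. Lean on these libraries where they do the work, as an engineer would, in place of code of your own. Each camera call takes 0.05 s, during which the arm holds its last target. There are 200 camera calls.

## Working session

There is one attempt and no reset: what is moved stays moved. The work goes in short steps, each a Python script; the robot and the scene stay as the last script left them, time stands still between calls to the robot, and variables do not carry over. Pictures are saved under pics/ and viewed, at most 10 in all, crops included, and the job is handed in when it is done.

```bash
mkdir -p pics; ls
cat > h.py <<'E'
from workcell import env
import numpy as np, cv2
from scipy.spatial.transform import Rotation as R
def look(cam,fn=None):
    p=env.grab_frame(cam)
    if fn: cv2.imwrite('pics/'+fn,p['image'])
    return p
E
python3 - <<'E'
from h import *
ims=[]
for c in ("scene","top"):
    p=look(c); ims.append(p['image'])
    print(c,{k:np.round(v,3) if not isinstance(v,str) else v for k,v in p.items() if k!='image'})
    for t in "deck long_stop short_stop vial_block spray_top spray_cap septa_tin timer".split():
        print(t,[(np.round(d['xyz'],3),round(d['score'],2)) for d in env.search_frame(p,t)[:2]])
cv2.imwrite('pics/a.png',cv2.resize(np.vstack(ims),None,fx=.78,fy=.78)); cv2.imwrite('pics/top.png',ims[1])
s=env.read_state();print(s)
E
```

```text
pics
scene {'fx': np.float64(434.123), 'fy': np.float64(434.123), 'cx': np.float64(263.997), 'cy': np.float64(191.233), 'position': array([-0.076, -0.457,  0.635]), 'orientation': array([ 6.0926e+01, -8.0000e-03, -4.0994e+01]), 'shot': np.int64(1)}
deck [(array([0.509, 0.341, 0.007]), 0.85)]
long_stop [(array([0.524, 0.412, 0.024]), 0.5)]
short_stop [(array([0.512, 0.316, 0.024]), 0.63), (array([0.508, 0.34 , 0.007]), 0.41)]
vial_block [(array([0.407, 0.118, 0.043]), 0.94)]
spray_top []
spray_cap [(array([0.635, 0.331, 0.133]), 0.63)]
septa_tin [(array([ 0.465, -0.018,  0.029]), 0.57)]
timer [(array([0.563, 0.136, 0.018]), 0.58)]
top {'fx': np.float64(411.564), 'fy': np.float64(411.564), 'cx': np.float64(253.083), 'cy': np.float64(187.696), 'position': array([0.456, 0.224, 1.07 ]), 'orientation': array([  6.122,  -0.875, -89.674]), 'shot': np.int64(2)}
deck [(array([0.502, 0.359, 0.006]), 0.79), (array([0.635, 0.338, 0.144]), 0.47)]
long_stop [(array([0.526, 0.408, 0.028]), 0.84)]
short_stop [(array([0.526, 0.323, 0.03 ]), 0.79)]
vial_block [(array([0.42 , 0.133, 0.051]), 0.68)]
spra
[... 218 characters left out ...]
]), 0.55)]
{'clock': 0.9, 'joint_positions': array([ 8.51766781e+01,  2.20392921e+01,  4.52441763e-01, -1.74739391e-03,
       -6.84121571e+01, -1.48185772e+01]), 'qvel': array([-0.04722304,  0.0744455 ,  0.08482033,  0.00767007,  0.01395339,
        0.05310283]), 'joint_torque': array([-1.24257707e-05, -3.90452456e+01,  1.87627530e+01,  4.22438353e+00,
        1.56431214e-02, -7.10994485e-06]), 'position': array([0.2100281 , 0.58861784, 0.22256946]), 'tool_rot': array([-1.79999456e+02,  1.82463613e-03, -1.96425420e+01]), 'force': array([-0.1229055 , -0.8865273 ,  0.45907077]), 'wrist_torque': array([-0.01604325, -0.01153942,  0.0696033 ]), 'finger_force': 0.0, 'opening': 0.9968218417917463}
```

View pics/a.png

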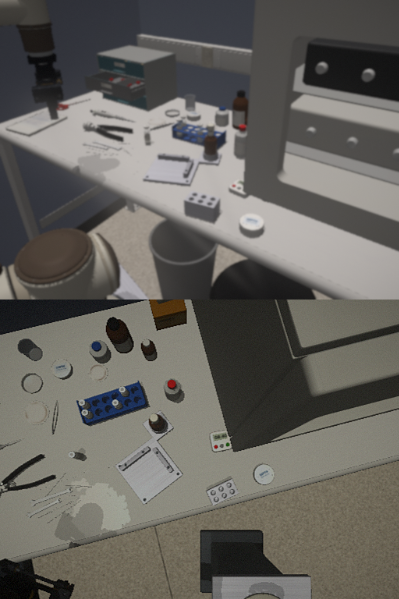

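Run:
```python
from h import *
p=look("top")
def rays(p,px):
    d=np.c_[(px[:,0]-p['cx'])/p['fx'],-(px[:,1]-p['cy'])/p['fy'],-np.ones(len(px))]
    return R.from_euler('xyz',p['orientation'],degrees=True).apply(d)
def plane(p,px,z):
    d=rays(p,px); o=np.array(p['position']); return o+d*((z-o[2])/d[:,2])[:,None]
for t,z in (("long_stop",.028),("short_stop",.028),("vial_block",.05),("deck",.01),("timer",.019),("septa_tin",.026),("spray_cap",.14)):
    for r in env.trace(p,t)[:1]:
        m=r['mask'].astype(np.uint8)
        c=max(cv2.findContours(m,0,cv2.CHAIN_APPROX_NONE)[0],key=len)
        w=plane(p,c[:,0,:].astype(float),z)[:,:2].astype(np.float32)
        print(t,round(r['score'],2),m.sum(),[np.round(x,4) for x in cv2.minAreaRect(w)], np.round(cv2.boxPoints(cv2.minAreaRect(w)),3).tolist())
```

```text
long_stop 0.75 289 [array([0.5261, 0.4116]), array([0.0169, 0.115 ]), np.float64(37.7575)] [[0.48399999737739563, 0.4519999921321869], [0.5550000071525574, 0.3610000014305115], [0.5680000185966492, 0.3709999918937683], [0.49799999594688416, 0.4620000123977661]]
short_stop 0.78 221 [array([0.524 , 0.3211]), array([0.0951, 0.0152]), np.float64(38.057)] [[0.4819999933242798, 0.2980000078678131], [0.4909999966621399, 0.28600001335144043], [0.5659999847412109, 0.3440000116825104], [0.5569999814033508, 0.35600000619888306]]
vial_block 0.76 746 [array([0.4222, 0.1284]), array([0.0524, 0.0916]), np.float64(24.8056)] [[0.3790000081062317, 0.1589999943971634], [0.4180000126361847, 0.07599999755620956], [0.4650000035762787, 0.09799999743700027], [0.4269999861717224, 0.1809999942779541]]
deck 0.85 4806 [array([0.5351, 0.3599]), array([0.2262, 0.2312]), np.float64(37.8761)] [[0.375, 0.38199999928474426], [0.5170000195503235, 0.19900000095367432], [0.6949999928474426, 0.33799999952316284], [0.5529999732971191, 0.5210000276565552]]
timer 0.75 620 [array([0.5867, 0.1333]), array([0.0674, 0.0645]), np.float64(10.8477)] [[0.5479999780654907, 0.1589999943971634], [0.5600000023841858, 0.0949999988079071], [0.6259999871253967, 0.1080000028014183], [0.6140000224113464, 0.17100000381469727]]
septa_tin 0.96 570 [array([ 0.4781, -0.0087]), array([0.0632, 0.069 ]), np.float64(0.317)] [[0.44600000977516174, 0.026000000536441803], [0.44699999690055847, -0.0430000014603138], [0.5099999904632568, -0.0430000014603138], [0.5090000033378601, 0.026000000536441803]]
```

The scene view shows the block at about (203,205), the tin at (252,224), the deck at (170,170) with the brown bottle at (210,148), and a taller red-capped bottle behind it at (241,128). In the top view the deck is at (148,470), the cap at (157,422), the red-capped bottle at (173,386), and the timer at the cabinet corner at (220,440). The two stop masks agree on a deck pose of about (0.490, 0.367) with yaw 38°.

```bash
cat >> h.py <<'E'
def rays(p,px):
    px=np.atleast_2d(np.array(px,float))
    d=np.c_[(px[:,0]-p['cx'])/p['fx'],-(px[:,1]-p['cy'])/p['fy'],-np.ones(len(px))]
    return R.from_euler('xyz',p['orientation'],degrees=True).apply(d)
def plane(p,px,z):
    d=rays(p,px); o=np.array(p['position']); return o+d*((z-o[2])/d[:,2])[:,None]
def tri(p,a,q,b):
    d1,d2=rays(p,a)[0],rays(q,b)[0]; o1,o2=np.array(p['position']),np.array(q['position'])
    t=np.linalg.lstsq(np.c_[d1,-d2],o2-o1,rcond=None)[0]
    return (o1+t[0]*d1+o2+t[1]*d2)/2, np.linalg.norm(o1+t[0]*d1-o2-t[1]*d2)
def st():
    s=env.read_state(); print(round(s['clock'],2),np.round(s['position'],4),np.round(s['tool_rot'],1),'F',np.round(s['force'],1),'open',round(s['opening'],3),'ff',round(s['finger_force'],1),'q',np.round(s['joint_positions'],0)); return s
E
python3 - <<'E'
from h import *
p=look("top");q=look("scene")
def red(im):
    h=cv2.cvtColor(im,cv2.COLOR_BGR2HSV); m=((h[...,0]<8)|(h[...,0]>172))&(h[...,1]>140)&(h[...,2]>60)
    n,l,s,c=cv2.connectedComponentsWithStats(m.astype(np.uint8)); return [(s[i,4],c[i].round(0)) for i in np.argsort(-s[1:,4])[:3]+1]
print(red(p['image']),red(q['image']))
print('redcap',tri(p,(222,110),q,(309,164)))
env.gripper_to(0.0,20)
env.goto([.42,.32,.30],[180,0,-27]); st()
env.goto([.57,.30,.27],[180,0,-27]); st()
w=look("wrist","w1.png")
print(np.round(w['position'],3),np.round(w['orientation'],1))
for t in ("spray_cap","spray_top","short_stop","long_stop"): print(t,[(np.round(d['xyz'],3),round(d['score'],2)) for d in env.search_frame(w,t)[:2]])
E
```

```text
[(np.int32(88), array([220., 108.])), (np.int32(14), array([276., 188.]))] [(np.int32(45), array([310., 163.])), (np.int32(8), array([142., 101.])), (np.int32(6), array([176., 105.]))]
redcap (array([0.74160147, 0.2871008 , 0.11245731]), np.float64(0.006764327010990985))
4.24 [0.4197 0.3207 0.2996] [180.    0.  -26.9] F [-0.3  0.2 -0.3] open 0.008 ff 0.0 q [ 55.  10.  -5.  -0. -75.   8.]
4.91 [0.57   0.3005 0.2687] [179.9   0.  -27. ] F [-0.3  0.1  0.6] open 0.006 ff 0.0 q [ 42.  23.   8.  -0. -75.  21.]
[0.636 0.266 0.431] [-1.56e+01 -1.00e-01 -1.17e+02]
spray_cap [(array([0.64 , 0.336, 0.138]), 0.78), (array([0.552, 0.338, 0.012]), 0.3)]
spray_top [(array([0.639, 0.336, 0.141]), 0.83)]
short_stop [(array([0.525, 0.324, 0.029]), 0.58)]
long_stop [(array([0.546, 0.388, 0.03 ]), 0.97)]
```

View pics/w1.png

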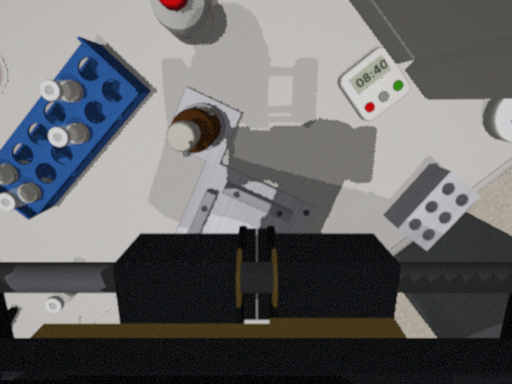

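The wrist view shows the cap at (183,136), clear of the red-capped bottle at (180,10). The detections agree on a cap centre of (0.639, 0.336). I'll press there.

Run:
```python
from h import *
x,y=.639,.336
env.move_straight([x,y,.20])
env.move_straight([x,y,.15],rate=.1)
print(env.move_straight([x,y,.120],rate=.02,force_limit=14)); s=st()
env.dwell(.3); st()
env.move_straight([x,y,.20],rate=.1); st()
env.gripper_to(1.0)
env.move_straight([.50,.27,.30]); st()
w=look("wrist"); print([(np.round(d['xyz'],3)) for d in env.search_frame(w,"spray_top")[:1]])
p=look("top","t2.png")
for t,z in (("long_stop",.028),("short_stop",.028),("vial_block",.05)):
  for c_,n in ((p,'top'),(w,'wrist')):
    for r in env.trace(c_,t)[:1]:
        m=r['mask'].astype(np.uint8)
        c=max(cv2.findContours(m,0,cv2.CHAIN_APPROX_NONE)[0],key=len)
        print(t,n,[np.round(x,4) for x in cv2.minAreaRect(plane(c_,c[:,0,:],z)[:,:2].astype(np.float32))])
```

```text
True
7.56 [0.6391 0.336  0.1356] [ 1.80e+02 -1.00e-01 -2.69e+01] F [-1.9 -1.7  6.2] open 0.006 ff 2.8 q [ 41.  35.   9.   0. -64.  22.]
7.86 [0.6391 0.336  0.1356] [-1.80e+02 -1.00e-01 -2.69e+01] F [-1.4 -0.1  4.9] open 0.007 ff 2.8 q [ 41.  35.   9.   0. -64.  22.]
8.67 [0.6385 0.3358 0.1988] [ 1.798e+02  1.000e-01 -2.700e+01] F [-0.3 -0.1  1. ] open 0.005 ff 0.0 q [ 41.  33.  14.   0. -72.  22.]
11.56 [0.5002 0.2701 0.2991] [179.9   0.  -27. ] F [ 0.5 -0.3  0.9] open 0.998 ff 0.0 q [ 45.  14.  -0.   0. -76.  18.]
[array([0.634, 0.342, 0.146])]
long_stop wrist [array([0.5269, 0.4089]), array([0.0172, 0.117 ]), np.float64(37.0751)]
short_stop wrist [array([0.5225, 0.3192]), array([0.0928, 0.0163]), np.float64(37.6199)]
vial_block top [array([0.4214, 0.1287]), array([0.0512, 0.0917]), np.float64(26.441)]
vial_block wrist [array([0.427 , 0.1321]), array([0.0691, 0.0907]), np.float64(26.2186)]
```

The force trip came early: the steady 4.9 N at z = 0.1356 means the cap wasn't fully down. I'll press again, deeper and slower.

Run:
```python
from h import *
x,y=.639,.336
env.gripper_to(0.0)
env.move_straight([x,y,.20],rate=.25)
env.move_straight([x,y,.142],rate=.1)
for z in (.136,.134,.1325,.131,.1295,.128):
    env.move_straight([x,y,z],rate=.02,force_limit=30); env.dwell(.1); s=st()
    if s['force'][2]>13: break
env.move_straight([x,y,.20],rate=.15); st()
env.move_straight([.50,.27,.25],rate=.25); st()
```

```text
15.7 [0.6398 0.3364 0.1371] [-1.799e+02 -1.000e-01 -2.690e+01] F [1.  1.2 5. ] open 0.006 ff 2.3 q [ 41.  35.  10.   0. -65.  22.]
16.05 [0.6398 0.3365 0.1352] [-1.799e+02 -1.000e-01 -2.690e+01] F [1.2 0.9 4.7] open 0.003 ff 2.9 q [ 41.  35.   9.   0. -64.  22.]
16.4 [0.6398 0.3365 0.135 ] [-1.799e+02 -1.000e-01 -2.690e+01] F [-0.6  0.8  9.1] open 0.003 ff 4.7 q [ 41.  35.   9.   0. -64.  22.]
16.75 [0.6399 0.3365 0.1349] [-179.9   -0.2  -26.9] F [-4.  -0.3 13.3] open 0.003 ff 6.7 q [ 41.  35.   9.   0. -64.  22.]
17.36 [0.638  0.3356 0.198 ] [ 1.798e+02  1.000e-01 -2.700e+01] F [-0.6  0.3 -1. ] open 0.006 ff 0.0 q [ 41.  33.  14.  -0. -72.  22.]
18.16 [0.5003 0.2703 0.2491] [179.9   0.  -27. ] F [ 0.5  0.3 -0.5] open 0.009 ff 0.0 q [ 45.  16.  -5.   0. -69.  18.]
```

Steady contact rose from 5 to 13 N with no further travel at z = 0.135, so the cap hit its stop and was then released. Next is the block.

Run:
```python
from h import *
env.gripper_to(1.0,40)
env.goto([.4225,.1285,.15],[180,0,-64.5]); st()
w=look("wrist","w3.png"); 
r=env.trace(w,"vial_block")[0]; m=r['mask'].astype(np.uint8)
c=max(cv2.findContours(m,0,cv2.CHAIN_APPROX_NONE)[0],key=len)
print(r['score'],[np.round(x,4) for x in cv2.minAreaRect(plane(w,c[:,0,:],.05)[:,:2].astype(np.float32))])
print([(np.round(d['xyz'],3)) for d in env.search_frame(w,"vial_block")[:1]])
# project expected top rectangle for the eye
im=w['image'].copy(); Rc=R.from_euler('xyz',w['orientation'],degrees=True)
a=np.radians(25.5); u=np.array([np.cos(a),np.sin(a)]);v=np.array([-u[1],u[0]])
P=np.array([[*(np.array([.4225,.1285])+sx*.025*u+sy*.045*v),.05] for sx,sy in ((1,1),(1,-1),(-1,-1),(-1,1))])
q=Rc.inv().apply(P-w['position']); px=np.c_[w['cx']+w['fx']*q[:,0]/-q[:,2],w['cy']-w['fy']*q[:,1]/-q[:,2]]
cv2.polylines(im,[px.astype(np.int32)],True,(0,0,255),1); cv2.imwrite('pics/w3.png',im)
```

```text
20.46 [0.4241 0.1295 0.1511] [-179.8   -0.   -64.4] F [ 0.  -0.   0.4] open 1.0 ff 0.0 q [ 38.   8. -30.   0. -51. -13.]
0.82 [array([0.4209, 0.1259]), array([0.05  , 0.0945]), np.float64(25.9598)]
[array([0.419, 0.127, 0.05 ])]
```

View pics/w3.png

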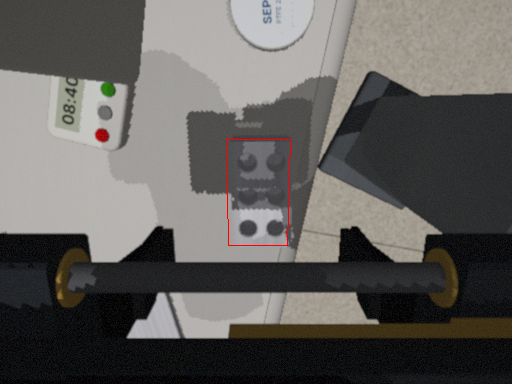

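The projected rectangle (228–291, 139–245) sits right on the block. I'll grip it, lift, and carry it above the deck.

Run:
```python
from h import *
x,y=.4215,.127
env.move_straight([x,y,.08],[180,0,-64.2])
print(env.move_straight([x,y,.024],rate=.06,force_limit=15)); st()
env.gripper_to(0.3,45); st()
env.move_straight([x,y,.10],rate=.1); st()
a=np.radians(37.8); Rz=np.array([[np.cos(a),-np.sin(a)],[np.sin(a),np.cos(a)]])
c=np.array([.490,.3665])+Rz@np.array([.013,.007])
env.move_straight([c[0],c[1],.10],[180,0,-52.2],rate=.15); st()
w=look("wrist","w4.png")
for t in ("long_stop","short_stop"):
    for r in env.trace(w,t)[:1]:
        m=r['mask'].astype(np.uint8); k=max(cv2.findContours(m,0,cv2.CHAIN_APPROX_NONE)[0],key=len)
        print(t,[np.round(x,4) for x in cv2.minAreaRect(plane(w,k[:,0,:],.028)[:,:2].astype(np.float32))])
```

```text
False
22.31 [0.4218 0.1272 0.0243] [-180.     0.   -64.2] F [-0.7  0.3 -0. ] open 0.998 ff 0.0 q [ 38.  20. -39.   0. -31. -12.]
23.02 [0.4214 0.1269 0.024 ] [180.   -0.  -64.2] F [-0.8  0.5  1.6] open 0.572 ff 45.0 q [ 38.  20. -39.  -0. -31. -12.]
23.93 [0.4207 0.1266 0.0992] [179.9  -0.  -64.2] F [ 0.   1.1 -5.6] open 0.568 ff 45.0 q [ 38.  12. -34.  -0. -43. -12.]
25.84 [0.4958 0.3793 0.1001] [180.   -0.  -52.2] F [-1.  -0.6 -6. ] open 0.568 ff 45.0 q [ 52.  28.  -9.  -0. -53. -14.]
long_stop [array([0.6921, 0.3655]), array([0.0287, 0.0097]), np.float64(37.7289)]
short_stop [array([0.5221, 0.3209]), array([0.0947, 0.0141]), np.float64(37.722)]
```

View pics/w4.png

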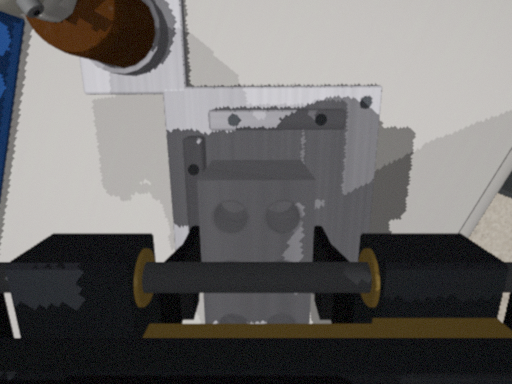

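The block hangs upright and square to the short stop (210–345, 120), with a gap to both stops. I'll lower it and slide it into the corner.

```bash
cat >> h.py <<'E'
YAW=37.7
def dk(v): return R.from_euler('z',YAW,degrees=True).apply(v)
def dst(tag):
    s=env.read_state(); f=dk_inv(s['force']); p=dk_inv(np.array(s['position'])-[.490,.3665,0])
    print(tag,round(s['clock'],2),'deckpos',np.round(p*1e3,1),'F',np.round(f,1),'Mz',np.round(s['wrist_torque'],2),'rot',np.round(s['tool_rot'],1),'ff',round(s['finger_force'],1)); return s
def dk_inv(v): return R.from_euler('z',YAW,degrees=True).inv().apply(v)
E
python3 - <<'E'
from h import *
s=dst('air'); p=np.array(s['position'])
env.move_straight([p[0],p[1],.042],[180,0,-52.3],rate=.1)
dst('low')
print(env.move_straight([p[0],p[1],.028],rate=.02,force_limit=6)); s=dst('down')
p=np.array(s['position']); 
print(env.move_straight(p+dk([.022,0,0]),rate=.025,force_limit=10)); s=dst('x')
p=np.array(s['position']); 
print(env.move_straight(p+dk([.0,-.022,0]),rate=.025,force_limit=10)); env.dwell(.1); s=dst('y')
E
```

```text
air 25.99 deckpos [ 12.7   6.6 100.2] F [-0.  -0.3 -4.9] Mz [ 0.04 -0.06  0.02] rot [-180.     0.   -52.2] ff 45.0
low 26.73 deckpos [13.4  6.7 42.5] F [-0.2 -0.6 -4.1] Mz [ 0.03 -0.07 -0.02] rot [-179.9   -0.   -52.3] ff 45.0
True
down 27.21 deckpos [13.   6.7 34.1] F [0.4 0.2 5.1] Mz [ 0.11  0.13 -0.02] rot [-180.    -0.   -52.3] ff 45.0
True
x 27.89 deckpos [25.6  6.4 34.3] F [-1.   0.3  4.1] Mz [0.02 0.31 0.12] rot [ 1.795e+02 -1.000e-01 -5.230e+01] ff 45.0
True
y 28.57 deckpos [25.7 -5.7 34.3] F [-1.4 -0.9  1.9] Mz [-0.09 -0.05 -0.  ] rot [179.4  -0.  -52.3] ff 45.0
```

Run:
```python
from h import *
s=dst('0'); p=np.array(s['position'])
for d in (.002,.004):
    env.move_straight(p+dk([d,-d,-.0005]),[180,0,-52.3],rate=.01); env.dwell(.2); s=dst(d)
env.gripper_to(0.3,8); env.dwell(.4); dst('loose')
env.gripper_to(0.3,45); env.dwell(.3); s=dst('firm')
w=look("wrist","w5.png")
p=look("top"); q=look("scene")
big=cv2.resize(p['image'][130:280,120:320],None,fx=2.5,fy=2.5); b2=cv2.resize(q['image'][170:260,160:280],None,fx=375/90,fy=375/90)
cv2.imwrite('pics/v5.png',np.hstack([big,b2[:,:300]]))
```

```text
0 28.57 deckpos [25.7 -5.7 34.3] F [-1.4 -0.9  1.9] Mz [-0.09 -0.05 -0.  ] rot [179.4  -0.  -52.3] ff 45.0
0.002 29.27 deckpos [25.6 -5.8 34.2] F [-6.4  8.9  8.7] Mz [0.93 3.1  0.01] rot [ 1.798e+02  1.000e-01 -5.230e+01] ff 45.0
0.004 29.91 deckpos [25.7 -5.9 34.3] F [-12.   16.5  13.5] Mz [1.63 5.62 0.02] rot [179.6   0.2 -52.3] ff 45.0
loose 30.52 deckpos [25.7 -7.8 33.2] F [-8.4  9.5  8.6] Mz [ 0.69  3.8  -0.07] rot [ 1.795e+02  1.000e-01 -5.230e+01] ff 8.0
firm 31.04 deckpos [25.7 -7.8 33.2] F [-8.9 10.5  9.1] Mz [ 0.69  3.86 -0.06] rot [ 1.795e+02  1.000e-01 -5.230e+01] ff 45.0
```

View pics/w5.png

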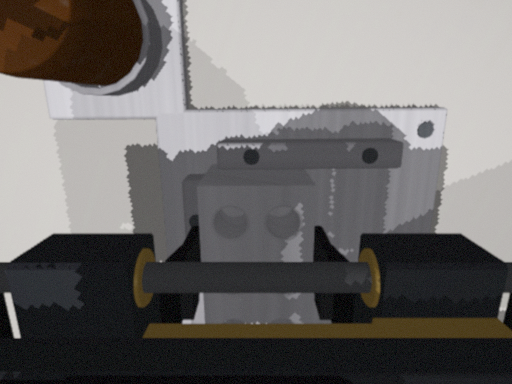

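View pics/v5.png

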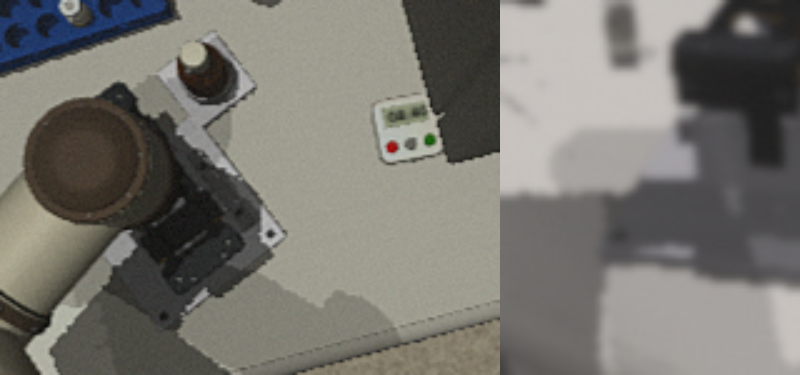

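The block end meets the short stop along rows 165–172, and its left edge is on the long stop at column 200. The bottle and timer are undisturbed. I'll firm up the push and hand in if the readings hold.

Run:
```python
from h import *
p=np.array([.490,.3665,0])+dk([.0257,-.0057,.0343])
env.move_straight(p+dk([.0065,-.0060,-.0020]),[180,0,-52.3],rate=.01); env.dwell(.5); dst('a')
env.dwell(1); s=dst('b')
t=look("top")
for n in ("septa_tin","timer"): print(n,[(np.round(d['xyz'],3),round(d['score'],2)) for d in env.search_frame(t,n)[:1]])
f=dk_inv(s['force'])
if f[0]<-8 and f[1]>8 and f[2]>4: print(env.close_job())
```

```text
a 32.2 deckpos [25.8 -7.9 33.2] F [-18.7  17.8  19.8] Mz [ 1.02  7.27 -0.02] rot [179.3   0.2 -52.3] ff 45.0
b 33.2 deckpos [25.8 -7.9 33.2] F [-18.8  18.5  19.6] Mz [ 1.04  7.28 -0.05] rot [179.3   0.2 -52.3] ff 45.0
septa_tin [(array([ 0.483, -0.002,  0.025]), 0.87)]
timer [(array([0.587, 0.137, 0.017]), 0.95)]
the job is handed in; nothing more can be done
None
```

The job is handed in at about 33 s: I pressed the spray cap fully down and released it (on the second press, as the first stopped short of full travel), then set the block in the corner and held it against both stops with about 18 N each; the tin and timer show no movement beyond camera error.

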